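Dispense three batteries into the tray and bring them to the cork mat

TASK

Bring me the three batteries from the dispenser: clear the black card box well out of the way in front of its spout, leaving it standing on the desk, then slide the green tray squarely up against the two stop feet under the spout, low wall first. Press the orange pedal right down to its stop and keep it there until all three batteries have rolled into the tray, then let it spring back up. Finally bring the tray with the batteries to the middle of the cork mat, and do not disturb the other things on the desk.

Things in the scene. Friction and masses are not known exactly. Their poses are not given: they have to be found in the camera images.
- dispenser: Battery dispenser, fixed: white chute 71 mm wide, 216 mm long; cheek tops at 105 mm, stepping down to 76 mm over the 55 mm before the spout; dark wood block, 125 mm high, at the rear. Origin on the desk under the chute; x points to the wood block, z up; batteries roll along -x to a spout lip at x=-105 mm, its underside 32 mm above the desk. The pedal is on the +y side.
- dock (a point): Point on the desk midway between the front ends of the dispenser's two black rubber stop feet (10 mm high, at y=+-30 mm), 85 mm along -x from the dispenser's origin; axes as the dispenser. The tray's low wall touches both feet when docked, under the spout lip.
- lane (a point): Centre of the place in front of the spout where the tray will stand, on the desk 165 mm along -x from the dispenser's origin; axes as the dispenser. The card box starts here.
- pedal (a joint): Angle of the orange treadle pedal, rad: 0 up at rest, 0.22 fully down on its stop. Hinged on a level axis parallel to the dispenser's y, through x=+80 mm, z=50 mm in the dispenser's frame; a spring lifts it. Carries the orange gate that holds the batteries back; the gate sinks below the chute floor only in the last third of the travel. Force on the tread: about 4 N to start, 9 N at the stop.
- tread (a point): Centre of the top of the pedal's flat ribbed tread, 70 mm (dispenser x) by 60 mm (dispenser y), 10 mm thick; in the dispenser's frame at x=-70 mm, y=+95 mm, 60 mm above the desk at rest; press straight down here: it sinks about 33 mm to the stop, 27 mm above the desk. Moves with the pedal.
- tray: Loose green plastic tray, 100 mm (x) by 84 mm (y), 0.3 kg, walls 4 mm thick and 45 mm high except the low wall at +x (24 mm high), floor 4 mm. Origin under its centre; x points to the low wall, z up. A white upright fin handle stands out from the middle of the -x wall. Docked, its axes are parallel to the dispenser's.
- tray_mouth (a point): Foot of the tray's low wall: middle of its outer face, on the desk, 50 mm along +x from the tray's origin.
- tray_grip (a point): Grip point on the tray's fin: 74 mm along -x from the tray's origin, 35 mm above the desk. The fin is 12 mm thick (tray y), reaches from 50 to 90 mm out (tray -x), and its top is 51 mm above the desk: pinch it from above, fingers closing along the tray's y.
- cards: Loose card box, black with a grey lid, 72 mm (x) by 62 mm (y), 40 mm high, 0.22 kg, standing in front of the spout. Origin under its centre, z up.
- mat: Cork mat, 200 by 200 mm, 1 mm thin and flush enough that things slide onto it freely. Origin at its centre on the desk.
- cell0: Battery 1: blue cylinder with a copper end, 26 mm diameter, 50 mm long, 65 g, origin at its centre, x along its length; starts lying across the chute behind the gate.
- cell1: Battery 2: blue cylinder with a copper end, 26 mm diameter, 50 mm long, 65 g, origin at its centre, x along its length; starts lying across the chute behind the gate.
- cell2: Battery 3: blue cylinder with a copper end, 26 mm diameter, 50 mm long, 65 g, origin at its centre, x along its length; starts lying across the chute behind the gate.
- mug: White mug, 80 mm wide, 92 mm high, handle to +y; origin under its centre. To be left alone.
- pencup: Dark steel pen cup, 72 mm wide, pens to about 150 mm high; origin under its centre. To be left alone.
- stapler: Grey stapler, 140 by 36 mm, 55 mm high; origin under its centre, x along it. To be left alone.
- calculator: Black pocket calculator, 145 (x) by 80 by 14 mm; origin under its centre. To be left alone.
- tape: Roll of clear tape lying flat, 80 mm wide, 24 mm high; origin under its centre. To be left alone.

How it is judged (in metres and radians):
On the way, in this order (a step that is already met when the one before it is completed fails the run):
1. the card box stands clear of the place in front of the spout (horizontal distance between cards and lane above 0.085 m and angle between cards's own z axis and vertical below 0.1 rad and height (world z) of cards below 0.006 m), for 0.2 s.
2. the tray is squarely against the stop feet under the spout (x of tray_mouth in the frame of dock between -0.01 and 0.004 m and y of tray_mouth in the frame of dock between -0.012 and 0.012 m and angle between the x axis of tray and the x axis of dispenser, either way round below 0.12 rad), for 0.2 s.
3. the pedal is down on its stop with the tray at the feet (all of step 2 and value of joint pedal above 0.2 rad), for 0.3 s.
4. all three batteries lie in the tray and the pedal is back up (x of cell0 in the frame of tray between -0.05 and 0.05 m and y of cell0 in the frame of tray between -0.042 and 0.042 m and z of cell0 in the frame of tray between 0.01 and 0.05 m and x of cell1 in the frame of tray between -0.05 and 0.05 m and y of cell1 in the frame of tray between -0.042 and 0.042 m and z of cell1 in the frame of tray between 0.01 and 0.05 m and x of cell2 in the frame of tray between -0.05 and 0.05 m and y of cell2 in the frame of tray between -0.042 and 0.042 m and z of cell2 in the frame of tray between 0.01 and 0.05 m and value of joint pedal below 0.03 rad), for 0.2 s.
At the end, for the whole second after the job is handed in: The tray stands flat on the desk with its centre within 40 mm of the mat's centre, all three batteries at rest in it; the pedal is up (below 0.03 rad); the card box stands upright on the desk, more than 85 mm from the centre of the place in front of the spout (all of step 1 and all of step 4 and horizontal distance between tray and mat below 0.04 m and angle between tray's own z axis and vertical below 0.06 rad and height (world z) of tray below 0.006 m and linear speed of tray below 0.02 m/s and linear speed of each of cell0, cell1, cell2 below 0.05 m/s); the robot touches nothing.
It fails at once if one of the other things on the desk (mug, pen cup, stapler, calculator, tape) is moved by more than 25 mm or knocked over (distance of any of mug, pencup, stapler, calculator, tape from where it was at the start of the episode above 0.025 m or angle between any of mug, pencup, stapler, calculator, tape's own z axis and vertical above 0.3 rad).
It also fails if it takes over 72 s, if anything falls off the work surface, if the arm or the gripper's body presses on something with over 40 N, if the wrist force passes 120 N, or if a joint passes its speed limit or range.

ROBOT

A 6-joint arm with a two-finger parallel gripper is mounted at the origin on the work surface. World frame = base frame: x ahead of the robot, y to its left, z up, the work surface at z = 0. Lengths are in m, angles in degrees, forces in N, time in s.
With the tool pointing down it reaches from about 0.25 to 0.8 m from the base axis. Payload 3.9 kg.
Tool frame: the origin (TCP) lies at the very end of the fingers, on their centre line; the grasp point (between the pads) lies 19 mm behind it (tcp_to_grasp is the distance from the TCP to the grasp point, in m); z points along the fingers, y is the direction in which the jaws open and shut (so a half turn about z gives the same grasp; the last joint's range is limited). The gripper opens to 85 mm and grips with 20 to 120 N. Pads are 22 mm wide; open, the fingers measure 114 mm over their backs; the gripper's body (76 mm by 85 mm) begins 54 mm behind the grasp point. The pads swing forward as they close: fully open they stand 13 mm farther back than shut.
Start: joints at [71.391, 14.897, -7.913, 67.191, 0, 90], TCP at [0.168, 0.498, 0.211] pointing down, gripper open.
Joint ranges: [-159.42, 159.42], [-47.68, 98.78], [-73.54, 78.23], [-108.79, 121.32], [-90, 84.71], [-180, 180]. Speed limits (degrees/s): [147.25, 147.25, 180, 180, 180, 180].

INTERFACE

Orientations are given as [roll, pitch, yaw] about the fixed x, y, z axes, in that order (R = Rz(yaw) Ry(pitch) Rx(roll)).
In Python, from plant import sense, read_camera, close_job, tcp_to_grasp gives the robot as it stands.
- The arm moves only by the tool servo_tool, never from a script. Its argument "series" is a list of rows, each an object with "fingers": the opening in per cent of the stroke, from 0 (shut) to 100 (fully open); "xyz": the shift along the tool's x, y, z in m, a list of three; "rot": the turn, a rotation vector about the tool's x, y, z in rad, a list of three. A call has 1 to 12 rows; each row is the pose to reach, as a shift and turn from the pose commanded when the call began, along the tool's axes at that moment; what a row does not reach only later rows make up. A row lasts 1/12 s, in which the tool goes at most 41.7 mm and 7.16 degrees, less where a joint would pass 70% of its speed; a pose out of reach is approached as far as the arm can. A call with a gripper value outside its range is refused whole. The fingers move at their own pace and stop on an object; "squeeze" is the grip in N (left out, the last holds). Time passes only in rows, so rows that repeat a pose let the fingers close. It gives the time, the measured TCP pose, the force and the opening at its end, in the units of the state.
- sense(): the state, without advancing time (a new reading comes with each control period).
- read_camera(name): name is "scene" or "top"; returns a dict with "frame" (400x640x3 uint8, red, green, blue), "depth" (400x640 float32, m along the optical axis (not along the pixel's ray), 0 where there is no reading), "fx", "fy", "cx", "cy" (pixels), "R" (3x3) and "t" (3): a world point X has camera coordinates R X + t. Camera axes: x right, y down, z forward; pixel columns grow to the right and rows downward; lengths in m; the calibration is good to about 2 mm. A picture is of the moment at which its call begins.
- close_job(): hands the job in, once; it reports no verdict.
The state is a dict: "t": time; "joints": joint angles; "qvel": joint speeds; "tau": joint torques, N m; "tcp_pos": TCP position; "ee_rot": TCP orientation; "contact_force": force on the tool from outside, world axes, zero at the start; "ft_torque": the same for the moment, N m; "gripper_width": finger opening in m.
Only numpy, scipy, OpenCV 4.12 (cv2) and the standard library are available. Lean on these libraries where they do the work, as an engineer would, in place of code of your own. Each camera call takes 0.05 s, during which the arm holds its last target. There are 200 camera calls.

## Working session

There is one attempt and no reset: what is moved stays moved. The work goes in short steps, Python scripts to look and compute and a tool call to move; the robot and the scene stay as the last step left them, time stands still between calls to the robot, and variables do not carry over. Pictures are saved under pics/ and viewed, about 8 in all and at most 12, crops included, and the job is handed in when it is done.

Besides the shell and the picture viewer there is one more tool, called as name(argument=value, ...), one argument or row to a line, values as JSON. servo_tool: Moves the arm, as the interface text tells. Its arguments: {"type":"object","properties":{"series":{"type":"array"},"squeeze":{"type":"number"}},"required":["series"]}

```bash
mkdir -p pics; ls; cat > h.py <<'E'
import numpy as np,cv2
from plant import sense,read_camera,close_job,tcp_to_grasp
def shot(n,f=None):
    c=read_camera(n)
    if f: cv2.imwrite('pics/'+f,c['frame'][:,:,::-1])
    return c
def px(c,u,v,z=None):
    "world point at pixel; from depth, or on plane z"
    d=np.array([(u-c['cx'])/c['fx'],(v-c['cy'])/c['fy'],1.])
    R,t=np.array(c['R']),np.array(c['t'])
    o=-R.T@t; w=R.T@d
    s=c['depth'][int(v),int(u)] if z is None else (z-o[2])/w[2]
    return o+s*w
def cloud(c):
    v,u=np.mgrid[0:400,0:640]; d=c['depth']
    P=np.stack([(u-c['cx'])/c['fx']*d,(v-c['cy'])/c['fy']*d,d],-1)
    return (P-np.array(c['t']))@np.array(c['R'])
E
python3 - <<'E'
from h import *
import pickle
a=shot('top','t0.png');b=shot('scene','s0.png')
pickle.dump((a,b),open('c0.pkl','wb'))
print(sense(),tcp_to_grasp)
for c in(a,b):print(c['fx'],c['R'],c['t'])
E
```

```text
pics
{'t': 0.1, 'joints': array([ 7.13896687e+01,  1.49324931e+01, -7.97680112e+00,  6.71911986e+01,
       -4.86025164e-04,  9.00015679e+01]), 'qvel': array([0.02470529, 0.01055688, 0.21382873, 0.07780621, 0.06274766,
       0.03321121]), 'tau': array([ 4.20066199e-04, -4.06510055e+01,  2.54526794e+01,  1.00405762e-02,
        6.65107700e-05,  8.79089100e-06]), 'tcp_pos': array([0.16734127, 0.49693903, 0.20975373]), 'ee_rot': array([-1.79899507e+02,  4.88774442e-04,  1.61388102e+02]), 'contact_force': array([0.09209883, 0.69092049, 0.51124152]), 'ft_torque': array([ 0.01196463, -0.00646906, -0.0192729 ]), 'gripper_width': 0.08543166252242869} 0.0187
515.0294946808544 [[ 0.02599883 -0.99966126  0.00119278]
 [-0.98027874 -0.02572853 -0.19593784]
 [ 0.19590215  0.00392489 -0.98061559]] [-0.04707522  0.59505424  1.5628454 ]
520.7559292693091 [[-0.74337421  0.6687484  -0.01305197]
 [ 0.5703848   0.62360064 -0.53458715]
 [-0.34936508 -0.40484295 -0.84501256]] [ 0.44655771 -0.2780095   1.58810085]
```

View pics/t0.png

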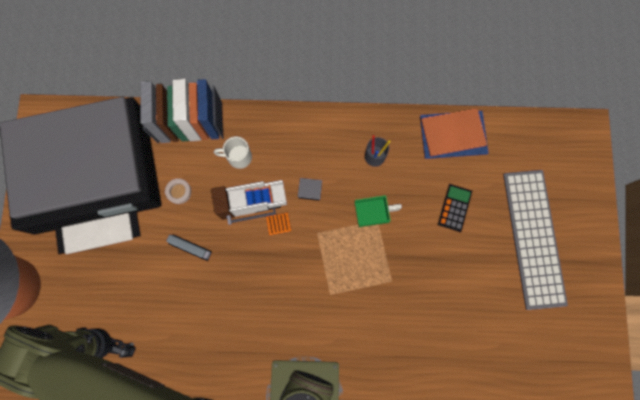

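View pics/s0.png

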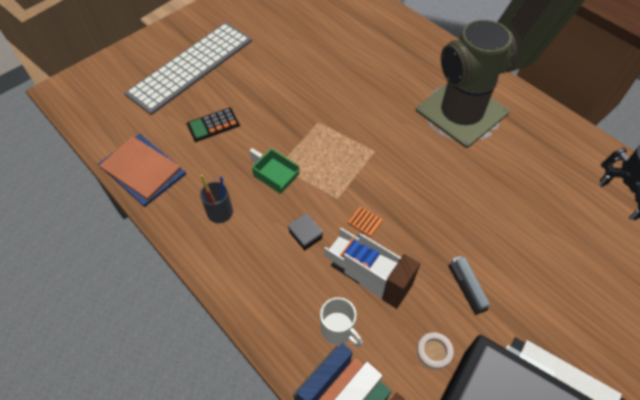

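The top view shows the dispenser at about (250,198), the cards at (310,189), the tray at (372,211) with its fin pointing right, and the mat at (355,258). The scene view agrees. Next I'll measure them.

```bash
cat > meas.py <<'E'
from h import *
def rect(c,mask,name,box=None,hull=True):
    P=cloud(c); m=mask.copy()
    if box: 
        b=np.zeros_like(m); b[box[1]:box[3],box[0]:box[2]]=1; m&=b.astype(bool)
    n,l,s,_=cv2.connectedComponentsWithStats(m.astype(np.uint8))
    k=1+np.argmax(s[1:,4]); Q=P[l==k]
    r=cv2.minAreaRect((Q[:,:2]*1000).astype(np.float32))
    print(name,len(Q),'ctr',np.round(r[0],1),'size',np.round(r[1],1),'ang',round(r[2],1),'z',np.round(np.percentile(Q[:,2],[5,50,95])*1000,1))
    return Q
E
python3 - <<'E'
from meas import *
import pickle
a,b=pickle.load(open('c0.pkl','rb'))
for nm,c in(('top',a),('scene',b)):
    hsv=cv2.cvtColor(c['frame'],cv2.COLOR_RGB2HSV);H,S,V=[hsv[...,i].astype(int) for i in range(3)]
    P=cloud(c);X,Y,Z=P[...,0],P[...,1],P[...,2]
    print(nm)
    bx=dict(top=dict(g=(345,190,392,232),o=(260,208,296,240),c=(293,173,328,206),d=(205,170,292,228),f=(386,195,410,220),m=(310,218,400,300)),
      scene=dict(g=(245,145,305,195),o=(340,200,390,240),c=(283,208,330,252),d=(315,222,425,310),f=(243,143,265,166),m=(280,118,380,202)))[nm]
    rect(c,(H>40)&(H<90)&(S>80),'tray',bx['g'])
    rect(c,(H>40)&(H<90)&(S>80)&(Z>.035),'traytop',bx['g'])
    rect(c,(Z>.012),'fin',bx['f'])
    rect(c,(Z>.05)&(S>150)&(H<18),'tread',bx['o'])
    rect(c,(Z>.03),'cards',bx['c'])
    rect(c,(Z>.03)&(S<90),'cards2',bx['c'])
    rect(c,(Z>.066)&(Z<.12),'disp>66',bx['d'])
    rect(c,(Z>.09)&(Z<.112),'cheeks105',bx['d'])
    rect(c,(Z>.117),'wood',bx['d'])
    rect(c,(Z<.006)&(S<165)&(V>110),'mat',bx['m'])
    print('desk z',np.median(Z[255:300,250:300]))
f=a['frame'][140:310,160:430,::-1];f=cv2.resize(f,None,fx=2.9,fy=2.9,interpolation=cv2.INTER_CUBIC)
cv2.imwrite('pics/crop.png',f)
P=cloud(a)
print((P[180:225:4,214:292:6,2]*1000).astype(int))
E
```

```text
top
tray 873 ctr [ 441.2 -156.5] size [123.6 383.4] ang 71.8 z [-0.6  7.6 46.9]
traytop 145 ctr [ 568.6 -198.7] size [85.5 98.8] ang 10.3 z [36.4 44.1 51.8]
fin 117 ctr [ 578.2 -265.1] size [69.4 44.1] ang 8.2 z [21.2 47.4 56.6]
tread 429 ctr [516.2  96.5] size [60.5 69.7] ang 12.1 z [55.1 61.6 67.5]
cards 444 ctr [473.8   0.7] size [391.6  73.4] ang 0.5 z [34.1 41.3 47.9]
cards2 437 ctr [473.8   0.6] size [391.6  73.3] ang 0.5 z [34.2 41.3 47.7]
disp>66 1178 ctr [593.5 187.4] size [ 77.  213.4] ang 14.2 z [ 69.4  82.3 108.3]
cheeks105 197 ctr [582.8 204.6] size [ 63.4 138.1] ang 15.0 z [ 90.4  98.1 109.9]
wood 396 ctr [431.4 145.9] size [472.5  74. ] ang 41.3 z [119.8 126.1 131.5]
mat 5959 ctr [ 420.9 -149.3] size [258.8 289.1] ang 1.5 z [-4.8  1.1  5.3]
desk z 0.0011329701384047092
scene
tray 1222 ctr [764.8 146.2] size [922.8 124.1] ang 60.6 z [ 2.3 14.1 45.1]
traytop 231 ctr [766.2 147.1] size [919.9 122.5] ang 60.6 z [35.6 42.2 48.6]
fin 183 ctr [799.9 123.2] size [928.4  37.7] ang 60.4 z [17.4 43.1 54.2]
tread 581 ctr [516.8  96.4] size [59.8 70.5] ang 13.2 z [56.4 61.4 65.4]
c
[... 609 characters left out ...]
 74   57   50    2]
 [ 131  127    0  104   98   81   68   87   77   73   48   43    0]
 [ 122  130  112   73   78   71   94   88   72   76   49   34   -1]
 [ 126  121  125   73   75   62   96   85   70   78   43   38    2]
 [ 126  125  129   81   76   68   93   84   78   76   39   42    1]
 [ 120  124  121   77   75   71   93  109  105   79   74   60   29]
 [ 119  125  122   82  108   99   83   59   45   15   43   -1    1]
 [ 123  126  110   69   62   39   23    2    4    0   49    3    3]
 [   4   68   54   28    6    2   50   51   51   56   64   67   59]
 [   6    0   -5   50   53   42    2   -5    8   61   57   53   62]
 [  -4   -2    3    0    4    2    2   -1    4   53   58   59   65]]
```

View pics/crop.png

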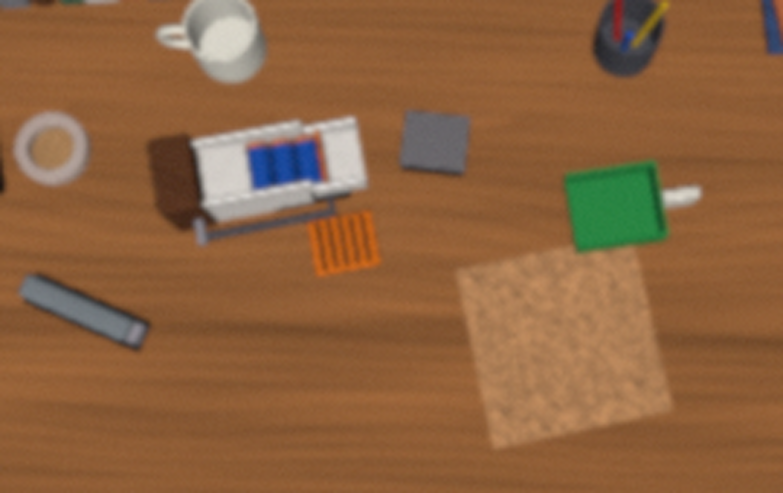

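The crop shows the tray with its low wall facing the dispenser at about (565,210), the fin at (680,196), and the cards turned a few degrees relative to the chute. I'll refine the poses with outlier rejection.

```bash
cat > meas.py <<'E'
from h import *
def fitrect(Q,L,W,a0,name,c0=None):
    "best centre/yaw of an LxW rectangle (m) that the points fill evenly"
    Q=Q[:,:2]; 
    from scipy.optimize import minimize
    def cost(p):
        a=p[2]; d=(Q-p[:2]); u=d@[np.cos(a),np.sin(a)]; v=d@[-np.sin(a),np.cos(a)]
        eu=np.maximum(abs(u)-L/2,0); ev=np.maximum(abs(v)-W/2,0)
        return np.mean(np.minimum(eu,.01)+np.minimum(ev,.01))*1000+2e1*(  # outside
          max(0,L/2-np.percentile(u,98.5))+max(0,L/2+np.percentile(u,1.5))+max(0,W/2-np.percentile(v,98.5))+max(0,W/2+np.percentile(v,1.5)))
    m=np.median(Q,0) if c0 is None else np.array(c0)
    best=min((minimize(cost,[*m,np.radians(a0+k)],method='Nelder-Mead',options=dict(xatol=1e-5,fatol=1e-6,initial_simplex=np.array([[*m,np.radians(a0+k)]]*4)+np.vstack([np.zeros(3),np.diag([.01,.01,.1])]))) for k in(-8,0,8)),key=lambda r:r.fun)
    print(name,len(Q),'ctr',np.round(best.x[:2]*1000,1),'ang',round(np.degrees(best.x[2]),1),'cost',round(best.fun,2))
    return best.x
def hsv(c): 
    h=cv2.cvtColor(c['frame'],cv2.COLOR_RGB2HSV).astype(int); return h[...,0],h[...,1],h[...,2]
def sel(c,mask,ctr,r):
    P=cloud(c); return P[mask&(np.hypot(P[...,0]-ctr[0],P[...,1]-ctr[1])<r)]
E
python3 - <<'E'
from meas import *
import pickle
C=pickle.load(open('c0.pkl','rb'))
for c in C:
    H,S,V=hsv(c);P=cloud(c);Z=P[...,2]
    print('--')
    fitrect(sel(c,(Z>.034)&(Z<.055)&(H>40)&(H<90)&(S>80),(.568,-.199),.09),.1,.084,100,'tray',(.568,-.199))
    Q=sel(c,(Z>.04)&(Z<.06)&(S<90),(.576,-.266),.045); print('fin',len(Q),Q.mean(0),np.ptp(Q,0))
    fitrect(sel(c,(Z>.03)&(Z<.05)&(S<90),(.63,.024),.08),.072,.062,90,'cards',(.63,.024))
    fitrect(sel(c,(Z>.05)&(S>150)&(H<18),(.516,.0965),.06),.07,.06,102,'tread',(.516,.0965))
    fitrect(sel(c,(Z>.066)&(Z<.112)&((S<90)|(H>90)),(.594,.188),.13),.216,.071,102,'chute',(.594,.188))
    m=(abs(Z)<.01)&(S<165)&(V>110); m=cv2.morphologyEx(m.astype(np.uint8),cv2.MORPH_OPEN,np.ones((3,3)))>0
    fitrect(sel(c,m,(.43,-.15),.16),.2,.2,10,'mat',(.43,-.15))
c=C[0]
print('matcorners',[np.round(px(c,160+u/2.9,140+v/2.9,0.001)[:2]*1000) for u,v in((458,270),(636,245),(672,408),(493,447))])
for n,u,v in(('mug',225,40),('pencup',627,40),('stapl',85,312)):print(n,np.round(px(c,160+u/2.9,140+v/2.9,.05),3))
for n,z,uv in(('cheekF',.076,((303,135),(357,117),(334,202),(367,187))),('wood',.125,((150,143),(190,133))),('tray',.045,((565,175),(655,163),(667,238),(577,251)))):
    print(n,[np.round(px(c,160+u/2.9,140+v/2.9,z)[:2]*1000) for u,v in uv])
E
```

```text
--
tray 148 ctr [ 568.5 -198.8] ang 99.9 cost 0.06
fin 58 [ 0.57993836 -0.26555927  0.05110121] [0.02414858 0.04035014 0.01742544]
cards 530 ctr [634.5   3.4] ang 94.5 cost 2.06
tread 429 ctr [516.4  96.5] ang 98.6 cost 0.07
chute 1138 ctr [593.8 184.6] ang 102.7 cost 1.58
mat 6963 ctr [ 409.3 -136.5] ang 10.4 cost 4.05
--
tray 243 ctr [ 570.  -200.3] ang 101.5 cost 0.06
fin 82 [ 0.58296501 -0.26421606  0.04914119] [0.03641045 0.04403256 0.01576293]
cards 774 ctr [635.8   3.1] ang 101.0 cost 2.06
tread 581 ctr [517.8  96.7] ang 109.9 cost 0.09
chute 1926 ctr [595.2 184.8] ang 101.2 cost 1.81
mat 7335 ctr [ 420.1 -124.9] ang -10.0 cost 4.33
matcorners [array([497., -29.]), array([ 530., -226.]), array([ 351., -266.]), array([304., -72.])]
mug [0.741 0.237 0.05 ]
pencup [ 0.753 -0.21   0.05 ]
stapl [0.435 0.37  0.05 ]
cheekF [array([629., 142.]), array([651.,  85.]), array([557., 106.]), array([574.,  71.])]
wood [array([605., 296.]), array([617., 255.])]
tray [array([ 599., -143.]), array([ 615., -242.]), array([ 532., -255.]), array([ 515., -157.])]
```

```bash
cat > go.py <<'E'
from h import *
from scipy.spatial.transform import Rotation as Ro
def plan(x,y,z,yaw,note=''):
    s=sense(); p=s['tcp_pos']; R=Ro.from_euler('xyz',s['ee_rot'],degrees=True)
    G=Ro.from_euler('xyz',[180,0,yaw],degrees=True)
    print(note,'xyz',np.round(R.inv().apply(np.array([x,y,z])-p),4),'rot',np.round((R.inv()*G).as_rotvec(),4))
E
python3 - <<'E'
from meas import *
from go import *
import pickle
C=pickle.load(open('c0.pkl','rb'))
for c in C:
    H,S,V=hsv(c);P=cloud(c);Z=P[...,2]
    Q=sel(c,(Z>.03)&(Z<.05)&(S<90)&(P[...,1]<.068),(.63,.024),.07)
    r=cv2.minAreaRect((Q[:,:2]*1000).astype(np.float32));print(r,Q.mean(0))
    fitrect(Q,.072,.062,90,'cards',(.63,.024))
c=C[0];print([np.round(px(c,160+u/2.9,140+v/2.9,.04)[:2]*1000) for u,v in((405,112),(470,117),(465,174),(400,168))])
plan(.63,.024,.15,90)
E
```

```text
((635.5811767578125, 2.083507537841797), (71.30701446533203, 63.68599319458008), 84.69900512695312) [0.63476677 0.00252572 0.04098279]
cards 433 ctr [635.7   2.2] ang 86.7 cost 0.07
((635.893310546875, 0.8824348449707031), (76.45941925048828, 63.27630615234375), 86.23855590820312) [0.6374259  0.00393393 0.04024209]
cards 642 ctr [636.4   2.1] ang 86.6 cost 0.07
[array([666.,  35.]), array([662., -37.]), array([598., -34.]), array([603.,  38.])]
 xyz [-0.5894 -0.3004  0.0603] rot [-1.500e-03  1.100e-03  1.246e+00]
```

servo_tool(
  series=[
    {"fingers":100,"xyz":[-0.3,-0.16,0.03],"rot":[0,0,0.65]},
    {"fingers":100,"xyz":[-0.3,-0.16,0.03],"rot":[0,0,0.65]},
    {"fingers":100,"xyz":[-0.3,-0.16,0.03],"rot":[0,0,0.65]},
    {"fingers":100,"xyz":[-0.602,-0.3195,0.06],"rot":[0,0,1.307]},
    {"fingers":100,"xyz":[-0.602,-0.3195,0.06],"rot":[0,0,1.307]},
    {"fingers":100,"xyz":[-0.602,-0.3195,0.06],"rot":[0,0,1.307]},
    {"fingers":100,"xyz":[-0.602,-0.3195,0.06],"rot":[0,0,1.307]},
    {"fingers":100,"xyz":[-0.602,-0.3195,0.06],"rot":[0,0,1.307]},
    {"fingers":100,"xyz":[-0.602,-0.3195,0.06],"rot":[0,0,1.307]},
    {"fingers":100,"xyz":[-0.602,-0.3195,0.06],"rot":[0,0,1.307]},
    {"fingers":100,"xyz":[-0.602,-0.3195,0.06],"rot":[0,0,1.307]},
    {"fingers":100,"xyz":[-0.602,-0.3195,0.06],"rot":[0,0,1.307]},
  ],
)

```text
t: 1.1
tcp_pos: [0.5107, 0.1339, 0.1662]
ee_rot: [-180.0, 0.0, 86.4]
contact_force: [0.2, 0.4, -0.0]
gripper_width: 0.0855
```

```bash
python3 -c "
from go import *
print(sense()['joints'])
plan(.636,.002,.15,86.5);plan(.636,.002,.012,86.5)"
```

```text
[ 1.46820017e+01  1.65135636e+01 -1.24342044e+01  6.10864154e+01
  9.52672967e-03  1.08312621e+02]
 xyz [-0.1237  0.1334  0.0161] rot [-0.0006  0.     -0.0023]
 xyz [-0.1237  0.1335  0.1541] rot [-0.0006  0.     -0.0023]
```

servo_tool(
  series=[
    {"fingers":100,"xyz":[-0.1237,0.1334,0.016],"rot":[0,0,0]},
    {"fingers":100,"xyz":[-0.1237,0.1334,0.016],"rot":[0,0,0]},
    {"fingers":100,"xyz":[-0.1237,0.1334,0.016],"rot":[0,0,0]},
    {"fingers":100,"xyz":[-0.1237,0.1334,0.016],"rot":[0,0,0]},
    {"fingers":100,"xyz":[-0.1237,0.1334,0.016],"rot":[0,0,0]},
    {"fingers":100,"xyz":[-0.1237,0.1334,0.016],"rot":[0,0,0]},
    {"fingers":100,"xyz":[-0.1237,0.1334,0.08],"rot":[0,0,0]},
    {"fingers":100,"xyz":[-0.1237,0.1334,0.08],"rot":[0,0,0]},
    {"fingers":100,"xyz":[-0.1237,0.1334,0.08],"rot":[0,0,0]},
    {"fingers":100,"xyz":[-0.1237,0.1334,0.08],"rot":[0,0,0]},
  ],
)

```text
t: 1.93
tcp_pos: [0.6331, 0.0049, 0.0854]
ee_rot: [-179.7, 0.0, 86.5]
contact_force: [1.3, 0.1, -0.4]
gripper_width: 0.0855
```

```bash
python3 -c "
from go import *
plan(.636,.002,.012,86.5)"
```

```text
xyz [-0.0027  0.0034  0.0733] rot [-0.0048  0.0001  0.0009]
```

servo_tool(
  series=[
    {"fingers":100,"xyz":[0,0,0.04],"rot":[0,0,0]},
    {"fingers":100,"xyz":[0,0,0.072],"rot":[0,0,0]},
    {"fingers":100,"xyz":[0,0,0.072],"rot":[0,0,0]},
    {"fingers":100,"xyz":[0,0,0.072],"rot":[0,0,0]},
    {"fingers":50,"xyz":[0,0,0.072],"rot":[0,0,0]},
    {"fingers":50,"xyz":[0,0,0.072],"rot":[0,0,0]},
    {"fingers":50,"xyz":[0,0,0.072],"rot":[0,0,0]},
    {"fingers":50,"xyz":[0,0,0.072],"rot":[0,0,0]},
    {"fingers":50,"xyz":[0,0,0.072],"rot":[0,0,0]},
    {"fingers":50,"xyz":[0,0,0.072],"rot":[0,0,0]},
    {"fingers":50,"xyz":[0,0,0.072],"rot":[0,0,0]},
  ],
  squeeze=35,
)

```text
t: 2.85
tcp_pos: [0.636, 0.0044, 0.0174]
ee_rot: [179.9, -0.0, 86.5]
contact_force: [-3.5, 0.3, 9.1]
gripper_width: 0.0427
```

```bash
python3 -c "
from go import *
print(sense()['tcp_pos'])
plan(.42,.04,.06,86.5);plan(.42,.04,.012,86.5)"
```

```text
[0.63604591 0.00437694 0.01738047]
 xyz [ 0.0224 -0.2177 -0.043 ] rot [ 0.002  -0.0005  0.0001]
 xyz [ 0.0224 -0.2178  0.005 ] rot [ 0.002  -0.0005  0.0001]
```

```bash
python3 -c "
from h import *
c=shot('scene');d=shot('top')
f=cv2.resize(c['frame'][150:320,220:430,::-1],None,fx=2.2,fy=2.2,interpolation=2)
g=cv2.resize(d['frame'][130:300,230:400,::-1],None,fx=2.2,fy=2.2,interpolation=2)
cv2.imwrite('pics/g1.png',np.hstack([f,g]))"
```

```text
(no output)
```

View pics/g1.png

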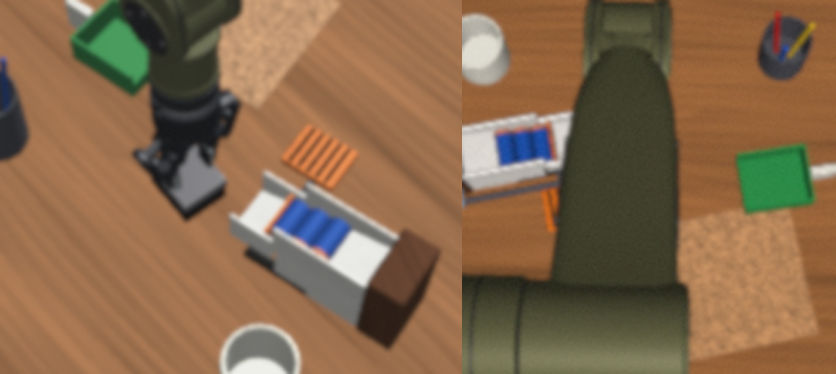

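The box (lid at about (200,185) in the left panel) is still near the fingers, but it may be tilted or only partly gripped. I'll check it in the depth data.

```bash
python3 -c "
from meas import *
c=shot('scene')
H,S,V=hsv(c);P=cloud(c)
f=cv2.resize(c['frame'][200:260,270:340,::-1],None,fx=9,fy=9,interpolation=2);cv2.imwrite('pics/g2.png',f)
print('rows 220..250 x cols 288..326 z mm');print((P[216:252:3,284:328:3,2]*1000).astype(int))
Q=sel(c,(P[...,2]>.01)&(P[...,2]<.065)&(S<90)&(P[...,1]<.068),(.63,.024),.08)
A=np.c_[Q[:,:2],np.ones(len(Q))];print(len(Q),Q.mean(0),cv2.minAreaRect((Q[:,:2]*1000).astype('f4')))
print(sense())"
```

```text
rows 220..250 x cols 288..326 z mm
[[1199   -2  148  151  152  143  138  137   39   68   77   89    5    4
     4]
 [ 143  145  139   99  112  129  129  119   37   53   70   70   -3   -1
    -1]
 [ 146  144  137   95   87  108  117   46   39   41   57   53    0    1
     1]
 [   5  142  127   95   91  104   38   47   40   37   38   40    0    0
     0]
 [   2  126  116  108   87   91   38   42   44   45   41   43   38    3
     0]
 [   2    0  101   96   70   67   39   44   42   41   43   39   43   41
     0]
 [   0    0   -1   25   50   47   48   36   41   40   39   40   36    2
     1]
 [   0   -2   -3   -2   21   42   42   43   37   43   41   29   16    0
     0]
 [   1    4   -1   -2    7   31   40   39   40   36   19   11    0   -1
     3]
 [   3    0    1    2    2   11   37   38   30   22    4 1199    1   -3
     0]
 [   2    0   -2    0    3    0   15   22   10    0   -1    2    0    0
     5]
 [   0    2    0    0    1    2   -2   11    2    1    1    0   -3   -1
    73]]
525 [0.63803532 0.01671143 0.03876766] ((637.8350219726562, 8.892223358154297), (61.691078186035156, 63.850372314453125), 87.5911636352539)
{'t': 3.0, 'joints': array([ 3.78758586e-01,  3.29819543e+01, -9.25874242e+00,  4.76438485e+01,
        2.31466513e-02,  9.38747601e+01]), 'qvel': array([ 0.12590292, -0.03571288,  0.10114521, -0.07225844, -0.04205944,
       -0.00152964]), 'tau': array([-2.69859005e-01, -4.90418673e+01,  2.11650413e+01, -1.54300757e+00,
       -1.49796414e-01, -5.50300276e-03]), 'tcp_pos': array([0.636049  , 0.00434256, 0.01736202]), 'ee_rot': array([ 1.79886373e+02, -3.08956367e-02,  8.65040525e+01]), 'contact_force': array([-3.31632581,  0.72886719,  9.50697439]), 'ft_torque': array([0.07682336, 0.87661843, 0.02713826]), 'gripper_width': 0.04302752876055198}
```

View pics/g2.png

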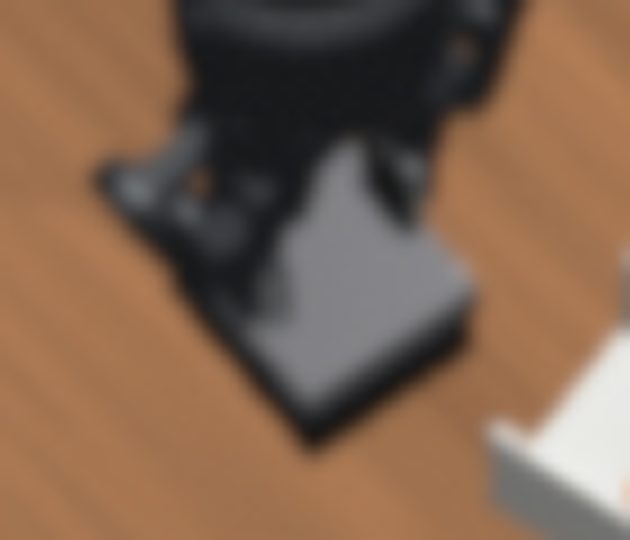

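The lid is flat at 40 mm with a finger on either side of the box, so I'll drag it rather than lift it.

servo_tool(
  series=[
    {"fingers":50,"xyz":[0,0,-0.004],"rot":[0,0,0]},
    {"fingers":50,"xyz":[0.001,-0.01,-0.004],"rot":[0,0,0]},
    {"fingers":50,"xyz":[0.003,-0.03,-0.004],"rot":[0,0,0]},
    {"fingers":50,"xyz":[0.005,-0.05,-0.004],"rot":[0,0,0]},
    {"fingers":50,"xyz":[0.0075,-0.075,-0.004],"rot":[0,0,0]},
    {"fingers":50,"xyz":[0.01,-0.1,-0.004],"rot":[0,0,0]},
    {"fingers":50,"xyz":[0.013,-0.125,-0.004],"rot":[0,0,0]},
    {"fingers":50,"xyz":[0.016,-0.15,-0.004],"rot":[0,0,0]},
    {"fingers":50,"xyz":[0.018,-0.175,-0.004],"rot":[0,0,0]},
    {"fingers":50,"xyz":[0.02,-0.2,-0.004],"rot":[0,0,0]},
    {"fingers":50,"xyz":[0.022,-0.215,-0.004],"rot":[0,0,0]},
    {"fingers":50,"xyz":[0.022,-0.215,-0.004],"rot":[0,0,0]},
  ],
)

```text
t: 4.0
tcp_pos: [0.4178, 0.0394, 0.0189]
ee_rot: [-179.8, 0.0, 86.6]
contact_force: [-1.3, 0.2, -0.0]
gripper_width: 0.043
```

```bash
python3 -c "
from meas import *
s=sense();print(s['tcp_pos'])
c=shot('scene')
H,S,V=hsv(c);P=cloud(c)
for ct in((.63,.005),s['tcp_pos']):
  Q=sel(c,(P[...,2]>.03)&(P[...,2]<.05)&(S<90),ct,.06);print(len(Q),Q.mean(0) if len(Q) else '')
f=cv2.resize(c['frame'][100:300,220:420,::-1],None,fx=2.5,fy=2.5,interpolation=2);cv2.imwrite('pics/g3.png',f)
"
```

```text
[0.41780197 0.03936033 0.01887215]
635 [0.63735129 0.00369217 0.04027644]
3 [0.42728751 0.03808924 0.0477289 ]
```

View pics/g3.png

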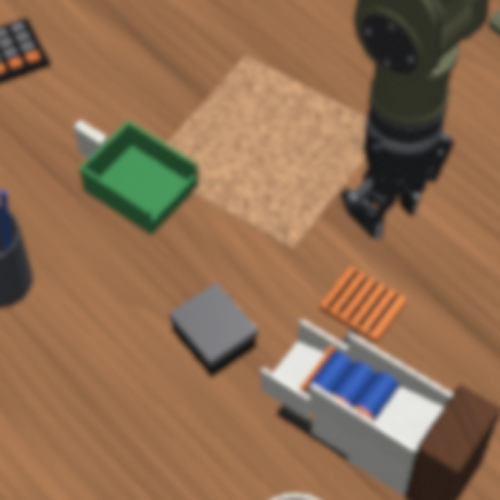

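The fingers slid over the lid and the box stayed put at (0.637,0.004). I need the actual fingertip height against the TCP reading.

```bash
python3 -c "
from meas import *
s=sense();print(s['tcp_pos'],s['gripper_width'])
for n in('scene','top'):
  c=shot(n);H,S,V=hsv(c);P=cloud(c)
  p=s['tcp_pos'];m=(V<90)&(P[...,2]>.008)&(P[...,2]<.09)
  Q=sel(c,m,p,.09)
  i=np.argsort(Q[:,2])[:60:4];print(n,len(Q));print(np.round(Q[i]*1000))
"
```

```text
[0.42105315 0.03935215 0.01924344] 0.04280159438092083
scene 98
[[398.  39.  45.]
 [396.  30.  47.]
 [396.  41.  49.]
 [394.  27.  52.]
 [396.  44.  53.]
 [454.  45.  55.]
 [454.  37.  56.]
 [399.  50.  57.]
 [396.  32.  59.]
 [397.  29.  61.]
 [447.  41.  63.]
 [397.  28.  65.]
 [447.  44.  66.]
 [399.  38.  68.]
 [396.  34.  70.]]
top 0
[]
```

```bash
python3 -c "
from meas import *
s=sense();p=s['tcp_pos'];print(p,s['joints'])
c=shot('scene');P=cloud(c)
Q=sel(c,(P[...,2]>.008)&(P[...,2]<.09),p,.06)
print(len(Q));print(np.histogram(Q[:,2],bins=np.arange(.008,.09,.006)))
i=np.argsort(Q[:,2])[:40:3];print(np.round(Q[i]*1000))
f=cv2.resize(c['frame'][140:210,340:420,::-1],None,fx=8,fy=8,interpolation=2);cv2.imwrite('pics/g4.png',f)
v=c['R']@(p)+c['t'];print('tcp pixel in crop',8*(v[0]/v[2]*c['fx']+c['cx']-340),8*(v[1]/v[2]*c['fy']+c['cy']-140))
"
```

```text
[0.42454611 0.03936802 0.01955915] [ 5.30647692e+00  1.58309965e+01 -3.93641358e+01  3.45949499e+01
 -1.07576079e-02  9.87993377e+01]
135
(array([ 5,  0,  0,  0,  0,  0, 14, 16, 26, 17, 15, 16, 13]), array([0.008, 0.014, 0.02 , 0.026, 0.032, 0.038, 0.044, 0.05 , 0.056,
       0.062, 0.068, 0.074, 0.08 , 0.086]))
[[476.  18.   8.]
 [403.  72.   9.]
 [450.  43.  44.]
 [393.  49.  46.]
 [399.  44.  47.]
 [399.  40.  48.]
 [399.  29.  49.]
 [448.  47.  51.]
 [453.  48.  53.]
 [451.  46.  53.]
 [446.  48.  55.]
 [457.  34.  56.]
 [401.  52.  57.]
 [401.  48.  57.]]
tcp pixel in crop 265.9961310944718 438.5524807658403
```

View pics/g4.png

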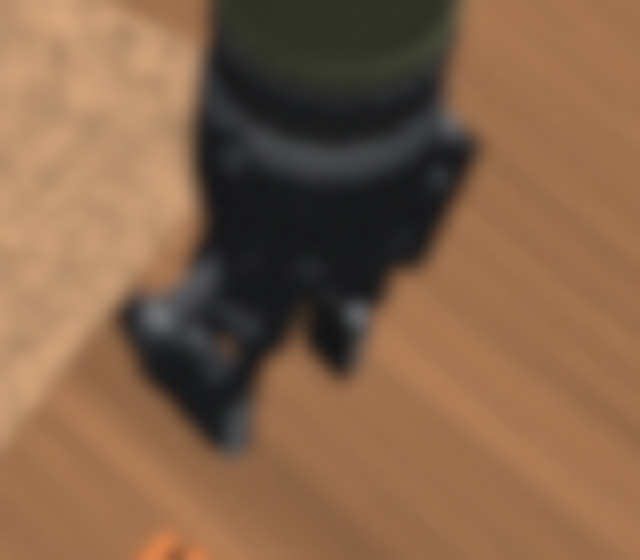

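The fingertips are at z≈0.044 while the TCP reads 0.0196, about 17 mm more than the swing alone explains. I'll check with the fingers shut.

servo_tool(
  series=[
    {"fingers":0,"xyz":[0,0,0],"rot":[0,0,0]},
    {"fingers":0,"xyz":[0,0,0],"rot":[0,0,0]},
    {"fingers":0,"xyz":[0,0,0],"rot":[0,0,0]},
    {"fingers":0,"xyz":[0,0,0],"rot":[0,0,0]},
    {"fingers":0,"xyz":[0,0,0],"rot":[0,0,0]},
    {"fingers":0,"xyz":[0,0,0],"rot":[0,0,0]},
    {"fingers":0,"xyz":[0,0,0],"rot":[0,0,0]},
  ],
)

```text
t: 4.78
tcp_pos: [0.4222, 0.0392, 0.0186]
ee_rot: [-180.0, 0.0, 86.5]
contact_force: [0.0, 0.5, -0.3]
gripper_width: -0.0003
```

```bash
python3 -c "
from meas import *
s=sense();p=s['tcp_pos'];print(p,s['joints'],s['gripper_width'])
c=shot('scene');P=cloud(c)
Q=sel(c,(P[...,2]>.012)&(P[...,2]<.09),p,.05)
print(len(Q));print(np.histogram(Q[:,2],bins=np.arange(.008,.09,.006)))
i=np.argsort(Q[:,2])[:40:3];print(np.round(Q[i]*1000))
"
```

```text
[0.42223777 0.03924625 0.01856248] [ 5.31170746e+00  1.58721454e+01 -3.95105797e+01  3.46275324e+01
 -1.76934603e-03  9.88070663e+01] -0.0003112507369909372
76
(array([ 0,  0,  0,  0,  0,  2,  7,  8, 13,  9,  8,  8,  9]), array([0.008, 0.014, 0.02 , 0.026, 0.032, 0.038, 0.044, 0.05 , 0.056,
       0.062, 0.068, 0.074, 0.08 , 0.086]))
[[426.  45.  41.]
 [408.  45.  48.]
 [430.  44.  49.]
 [417.  50.  51.]
 [424.  49.  54.]
 [435.  45.  55.]
 [420.  48.  57.]
 [419.  50.  59.]
 [433.  42.  59.]
 [405.  44.  61.]
 [414.  49.  63.]
 [413.  48.  65.]
 [419.  49.  67.]
 [428.  47.  68.]]
```

servo_tool(
  series=[
    {"fingers":0,"xyz":[0,0,0.008],"rot":[0,0,0]},
    {"fingers":0,"xyz":[0,0,0.013],"rot":[0,0,0]},
    {"fingers":0,"xyz":[0,0,0.016],"rot":[0,0,0]},
    {"fingers":0,"xyz":[0,0,0.019],"rot":[0,0,0]},
    {"fingers":0,"xyz":[0,0,0.021],"rot":[0,0,0]},
    {"fingers":0,"xyz":[0,0,0.023],"rot":[0,0,0]},
    {"fingers":0,"xyz":[0,0,0.024],"rot":[0,0,0]},
    {"fingers":0,"xyz":[0,0,0.024],"rot":[0,0,0]},
  ],
)

```text
t: 5.5
tcp_pos: [0.4221, 0.0392, -0.0055]
ee_rot: [-180.0, 0.0, 86.5]
contact_force: [-0.3, 0.1, -0.4]
gripper_width: -0.0001
```

servo_tool(
  series=[
    {"fingers":0,"xyz":[0,0,0.003],"rot":[0,0,0]},
    {"fingers":0,"xyz":[0,0,0.006],"rot":[0,0,0]},
    {"fingers":0,"xyz":[0,0,0.008],"rot":[0,0,0]},
    {"fingers":0,"xyz":[0,0,0.01],"rot":[0,0,0]},
    {"fingers":0,"xyz":[0,0,0.01],"rot":[0,0,0]},
  ],
)

```text
t: 5.92
tcp_pos: [0.4219, 0.0392, -0.0158]
ee_rot: [-180.0, 0.0, 86.5]
contact_force: [0.4, 0.1, 0.5]
gripper_width: -0.0003
```

servo_tool(
  series=[
    {"fingers":0,"xyz":[0,0,0.002],"rot":[0,0,0]},
    {"fingers":0,"xyz":[0,0,0.004],"rot":[0,0,0]},
    {"fingers":0,"xyz":[0,0,0.006],"rot":[0,0,0]},
    {"fingers":0,"xyz":[0,0,0.008],"rot":[0,0,0]},
    {"fingers":0,"xyz":[0,0,0.008],"rot":[0,0,0]},
  ],
)

```text
t: 6.33
tcp_pos: [0.4225, 0.0393, -0.0209]
ee_rot: [179.9, -0.0, 86.5]
contact_force: [-8.0, -0.3, 32.8]
gripper_width: -0.0002
```

Contact with the desk comes at a reading of about −0.020, so true tip height = reading + 0.020; horizontally the reading agrees with the camera. Going back for the box with that correction.

servo_tool(
  series=[
    {"fingers":100,"xyz":[0,0,-0.04],"rot":[0,0,0]},
    {"fingers":100,"xyz":[0,0,-0.08],"rot":[0,0,0]},
    {"fingers":100,"xyz":[-0.012,0.11,-0.09],"rot":[0,0,0]},
    {"fingers":100,"xyz":[-0.012,0.11,-0.09],"rot":[0,0,0]},
    {"fingers":100,"xyz":[-0.0235,0.216,-0.09],"rot":[0,0,0]},
    {"fingers":100,"xyz":[-0.0235,0.216,-0.09],"rot":[0,0,0]},
    {"fingers":100,"xyz":[-0.0235,0.216,-0.09],"rot":[0,0,0]},
    {"fingers":100,"xyz":[-0.0235,0.216,-0.09],"rot":[0,0,0]},
    {"fingers":100,"xyz":[-0.0235,0.216,-0.09],"rot":[0,0,0]},
    {"fingers":100,"xyz":[-0.0235,0.216,-0.09],"rot":[0,0,0]},
  ],
)

```text
t: 7.17
tcp_pos: [0.636, 0.0025, 0.0657]
ee_rot: [-179.9, 0.0, 86.5]
contact_force: [-1.5, -0.2, 0.3]
gripper_width: 0.0853
```

```bash
python3 -c "
from go import *
plan(.6365,.003,-.012,86.5)"
```

```text
xyz [0.0005 0.0006 0.0777] rot [-0.0019  0.     -0.0002]
```

servo_tool(
  series=[
    {"fingers":100,"xyz":[0,0,0.03],"rot":[0,0,0]},
    {"fingers":100,"xyz":[0,0,0.055],"rot":[0,0,0]},
    {"fingers":100,"xyz":[0,0,0.077],"rot":[0,0,0]},
    {"fingers":100,"xyz":[0,0,0.077],"rot":[0,0,0]},
    {"fingers":60,"xyz":[0,0,0.077],"rot":[0,0,0]},
    {"fingers":60,"xyz":[0,0,0.077],"rot":[0,0,0]},
    {"fingers":60,"xyz":[0,0,0.077],"rot":[0,0,0]},
    {"fingers":60,"xyz":[0,0,0.077],"rot":[0,0,0]},
    {"fingers":60,"xyz":[0,0,0.077],"rot":[0,0,0]},
  ],
  squeeze=35,
)

```text
t: 7.92
tcp_pos: [0.6376, 0.0027, -0.0086]
ee_rot: [179.8, -0.0, 86.5]
contact_force: [-0.6, 1.5, 4.5]
gripper_width: 0.0611
```

servo_tool(
  series=[
    {"fingers":60,"xyz":[0,0,-0.01],"rot":[0,0,0]},
    {"fingers":60,"xyz":[0,0,-0.025],"rot":[0,0,0]},
    {"fingers":60,"xyz":[0.005,-0.03,-0.025],"rot":[0,0,0]},
    {"fingers":60,"xyz":[0.007,-0.06,-0.025],"rot":[0,0,0]},
    {"fingers":60,"xyz":[0.01,-0.09,-0.025],"rot":[0,0,0]},
    {"fingers":60,"xyz":[0.013,-0.12,-0.025],"rot":[0,0,0]},
    {"fingers":60,"xyz":[0.016,-0.15,-0.025],"rot":[0,0,0]},
    {"fingers":60,"xyz":[0.018,-0.18,-0.025],"rot":[0,0,0]},
    {"fingers":60,"xyz":[0.02,-0.2,-0.025],"rot":[0,0,0]},
    {"fingers":60,"xyz":[0.022,-0.215,-0.025],"rot":[0,0,0]},
    {"fingers":60,"xyz":[0.022,-0.215,-0.025],"rot":[0,0,0]},
    {"fingers":60,"xyz":[0.022,-0.215,-0.025],"rot":[0,0,0]},
  ],
)

```text
t: 8.92
tcp_pos: [0.4229, 0.0377, 0.0153]
ee_rot: [180.0, 0.0, 86.5]
contact_force: [1.2, 0.2, -2.0]
gripper_width: 0.0613
```

servo_tool(
  series=[
    {"fingers":60,"xyz":[0,0,0.01],"rot":[0,0,0]},
    {"fingers":60,"xyz":[0,0,0.018],"rot":[0,0,0]},
    {"fingers":60,"xyz":[0,0,0.023],"rot":[0,0,0]},
    {"fingers":60,"xyz":[0,0,0.025],"rot":[0,0,0]},
    {"fingers":60,"xyz":[0,0,0.025],"rot":[0,0,0]},
    {"fingers":100,"xyz":[0,0,0.025],"rot":[0,0,0]},
    {"fingers":100,"xyz":[0,0,0.022],"rot":[0,0,0]},
    {"fingers":100,"xyz":[0,0,0.022],"rot":[0,0,0]},
    {"fingers":100,"xyz":[0,0,0.022],"rot":[0,0,0]},
    {"fingers":100,"xyz":[0,0,0],"rot":[0,0,0]},
    {"fingers":100,"xyz":[0,0,-0.035],"rot":[0,0,0]},
    {"fingers":100,"xyz":[0,0,-0.075],"rot":[0,0,0]},
  ],
)

```text
t: 9.92
tcp_pos: [0.4208, 0.0375, 0.089]
ee_rot: [-179.7, 0.0, 86.5]
contact_force: [0.8, -0.4, 0.4]
gripper_width: 0.0855
```

```bash
python3 -c "
from meas import *
from go import *
c=shot('scene');P=cloud(c);H,S,V=hsv(c)
Q=sel(c,(P[...,2]>.03)&(P[...,2]<.05)&(S<90),(.42,.04),.07);print(len(Q),Q.mean(0),cv2.minAreaRect((Q[:,:2]*1000).astype('f4')))
Q=sel(c,(P[...,2]>.03)&(S<90),(.636,.003),.05);print('old',len(Q))
import math
# tray grip, yaw 100
x,y=np.array([.568,-.1995])-.074*np.array([math.cos(math.radians(100.3)),math.sin(math.radians(100.3))])
print(x,y)
plan(x,y,.08,100.3);print(sense()['joints'])"
```

```text
570 [0.42573603 0.0390062  0.04032492] ((423.6511535644531, 37.661338806152344), (72.06105041503906, 65.26775360107422), 86.45089721679688)
old 0
0.5812313639186099 -0.2723074928070821
 xyz [-0.3003  0.173   0.0178] rot [ 7.700e-03 -2.000e-04 -2.408e-01]
[ 5.08973853e+00  1.02036895e+01 -3.25679001e+01  4.67886806e+01
 -1.83818363e-03  9.85869517e+01]
```

Card box is standing at (0.424,0.038), clear of the lane. Next, the tray fin.

servo_tool(
  series=[
    {"fingers":45,"xyz":[-0.1,0.058,0.01],"rot":[0,0,-0.12]},
    {"fingers":45,"xyz":[-0.1,0.058,0.01],"rot":[0,0,-0.12]},
    {"fingers":45,"xyz":[-0.3,0.173,0.018],"rot":[0,0,-0.241]},
    {"fingers":45,"xyz":[-0.3,0.173,0.018],"rot":[0,0,-0.241]},
    {"fingers":45,"xyz":[-0.3,0.173,0.018],"rot":[0,0,-0.241]},
    {"fingers":45,"xyz":[-0.3,0.173,0.018],"rot":[0,0,-0.241]},
    {"fingers":45,"xyz":[-0.3,0.173,0.018],"rot":[0,0,-0.241]},
    {"fingers":45,"xyz":[-0.3,0.173,0.018],"rot":[0,0,-0.241]},
    {"fingers":45,"xyz":[-0.3,0.173,0.018],"rot":[0,0,-0.241]},
    {"fingers":45,"xyz":[-0.3,0.173,0.018],"rot":[0,0,-0.241]},
    {"fingers":45,"xyz":[-0.3,0.173,0.018],"rot":[0,0,-0.241]},
    {"fingers":45,"xyz":[-0.3,0.173,0.018],"rot":[0,0,-0.241]},
  ],
)

```text
t: 10.97
tcp_pos: [0.5766, -0.2714, 0.0709]
ee_rot: [-179.9, -0.1, 100.3]
contact_force: [0.4, 0.3, -0.4]
gripper_width: 0.0383
```

```bash
python3 -c "
from go import *
plan(.5812,-.2723,-.004,100.3);print(sense()['tcp_pos'])"
```

```text
xyz [-0.0018  0.0045  0.0748] rot [-0.0017 -0.0017  0.0003]
[ 0.57658044 -0.27144441  0.0708531 ]
```

servo_tool(
  series=[
    {"fingers":45,"xyz":[-0.002,0.003,0.03],"rot":[0,0,0]},
    {"fingers":45,"xyz":[-0.002,0.003,0.055],"rot":[0,0,0]},
    {"fingers":45,"xyz":[-0.002,0.003,0.074],"rot":[0,0,0]},
    {"fingers":45,"xyz":[-0.002,0.003,0.074],"rot":[0,0,0]},
    {"fingers":5,"xyz":[-0.002,0.003,0.074],"rot":[0,0,0]},
    {"fingers":5,"xyz":[-0.002,0.003,0.074],"rot":[0,0,0]},
    {"fingers":5,"xyz":[-0.002,0.003,0.074],"rot":[0,0,0]},
    {"fingers":5,"xyz":[-0.002,0.003,0.074],"rot":[0,0,0]},
    {"fingers":5,"xyz":[-0.002,0.003,0.074],"rot":[0,0,0]},
    {"fingers":5,"xyz":[-0.002,0.003,0.074],"rot":[0,0,0]},
  ],
  squeeze=30,
)

```text
t: 11.8
tcp_pos: [0.582, -0.2739, -0.0008]
ee_rot: [179.9, 0.1, 100.3]
contact_force: [0.4, 0.8, 4.7]
gripper_width: 0.0119
```

```bash
python3 -c "
from meas import *
from go import *
for n in ('scene','top'):
  c=shot(n);P=cloud(c);H,S,V=hsv(c);Z=P[...,2]
  fitrect(sel(c,(Z>.034)&(Z<.055)&(H>40)&(H<90)&(S>80),(.568,-.199),.09),.1,.084,100,'tray',(.568,-.199))
s=sense();print(s['tcp_pos'],s['ee_rot'],s['gripper_width'],s['joints'])
plan(.6393+.0064,-.0194-.0293,-.004,102.3,'30 short'); plan(.6393,-.0194,-.004,102.3,'dock')"
```

```text
tray 259 ctr [ 568.6 -201.1] ang 99.4 cost 0.06
tray 93 ctr [ 567.6 -198.9] ang 101.1 cost 0.04
[ 0.58204723 -0.27385274 -0.00086556] [1.79854872e+02 4.39319301e-02 1.00316471e+02] 0.01133634931428133 [-2.52227296e+01  3.45978281e+01 -9.29713598e+00  4.59614066e+01
  4.86090341e-02  5.44608047e+01]
30 short xyz [0.2101 0.1029 0.0032] rot [ 0.0025  0.0008 -0.0346]
dock xyz [0.2401 0.1019 0.0032] rot [ 0.0025  0.0008 -0.0346]
```

Gripped (11 mm on the fin). Slide to about 40 mm short of the dock, aligned, then compare the tray with the chute.

servo_tool(
  series=[
    {"fingers":5,"xyz":[0.003,0.001,-0.001],"rot":[0,0,0]},
    {"fingers":5,"xyz":[0.015,0.008,-0.001],"rot":[0,0,0]},
    {"fingers":5,"xyz":[0.035,0.018,-0.001],"rot":[0,0,-0.01]},
    {"fingers":5,"xyz":[0.055,0.028,-0.001],"rot":[0,0,-0.02]},
    {"fingers":5,"xyz":[0.078,0.04,-0.001],"rot":[0,0,-0.03]},
    {"fingers":5,"xyz":[0.1,0.052,-0.001],"rot":[0,0,-0.035]},
    {"fingers":5,"xyz":[0.125,0.065,-0.001],"rot":[0,0,-0.035]},
    {"fingers":5,"xyz":[0.15,0.078,-0.001],"rot":[0,0,-0.035]},
    {"fingers":5,"xyz":[0.172,0.09,-0.001],"rot":[0,0,-0.035]},
    {"fingers":5,"xyz":[0.19,0.099,-0.001],"rot":[0,0,-0.035]},
    {"fingers":5,"xyz":[0.2,0.103,-0.001],"rot":[0,0,-0.035]},
    {"fingers":5,"xyz":[0.2,0.103,-0.001],"rot":[0,0,-0.035]},
  ],
)

```text
t: 12.9
tcp_pos: [0.6476, -0.0558, -0.0009]
ee_rot: [179.9, -0.1, 102.5]
contact_force: [1.5, 2.6, 2.6]
gripper_width: 0.0114
```

```bash
python3 -c "
from meas import *
from go import *
for n in ('scene','top'):
  c=shot(n);P=cloud(c);H,S,V=hsv(c);Z=P[...,2]
  if n=='scene': f=cv2.resize(c['frame'][180:300,270:430,::-1],None,fx=5,fy=5,interpolation=2);cv2.imwrite('pics/d1.png',f)
  fitrect(sel(c,(Z>.034)&(Z<.055)&(H>40)&(H<90)&(S>80),(.632,.014),.09),.1,.084,102,'tray',(.632,.014))
s=sense();print(s['tcp_pos'],s['ee_rot'],s['gripper_width'],s['contact_force'])"
```

```text
tray 294 ctr [631.5  16.7] ang 102.7 cost 0.03
tray 41 ctr [631.8  47.7] ang 137.5 cost 0.5
[ 0.64717827 -0.05679654 -0.00093768] [ 1.79867940e+02 -1.62699235e-01  1.02368247e+02] 0.011975422075053066 [1.41038818 3.98652707 4.27949923]
```

View pics/d1.png

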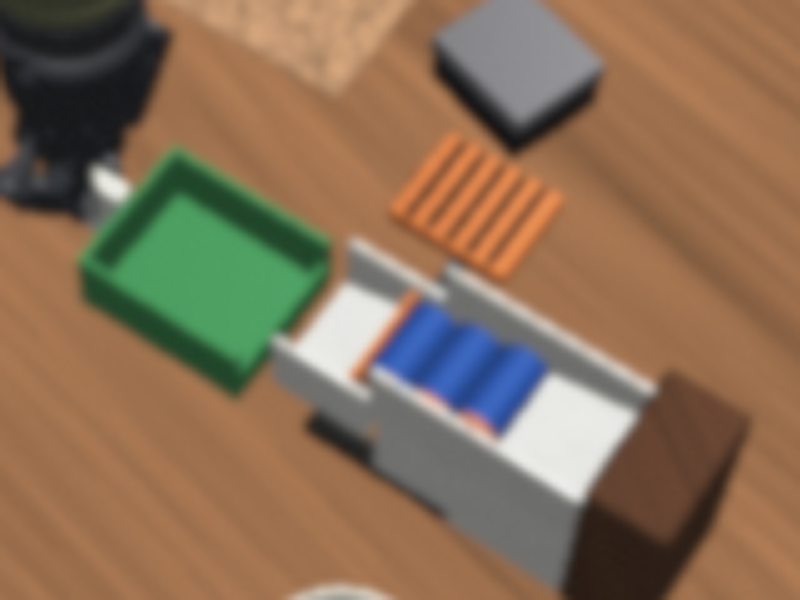

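The tray is aligned in front of the chute: its front +y corner is at (330,245) and its -y front edge at (238,390). The cheek tops start at (352,240) and (275,345). I'll work out the chute centreline from these edges.

```bash
python3 -c "
from meas import *
c=shot('scene');P=cloud(c);Z=P[...,2];H,S,V=hsv(c)
a=np.radians(102.3);X=np.array([np.cos(a),np.sin(a)]);Y=np.array([-X[1],X[0]]);O=np.array([.5948,.1848])
def lat(p): d=p[:2]-O; return np.round(np.array([d@X,d@Y])*1000,1)
for n,z,uv in(('c-y',.105,((375,375),(580,497))),('c+y',.105,((447,265),(655,383))),('f-y',.076,((275,340),)),('f+y',.076,((352,240),)),('tray',.045,((178,150),(330,243),(85,262)))):
  for u,v in uv: print(n,lat(px(c,270+u/5,180+v/5,z)))
# depth: cheek points
for nm,lo,hi,x0,x1 in(('cheek105',.095,.115,-45,60),('cheek76',.07,.083,-104,-60)):
  Q=P[(Z>lo)&(Z<hi)&(S<70)&(V>60)]; d=(Q[:,:2]-O)*1000; x=d@X;y=d@Y
  m=(x>x0)&(x<x1)&(abs(y)<50)
  for sgn in(1,-1):
    k=m&(sgn*y>15); 
    if k.sum()>5:
      p=np.polyfit(x[k],y[k],1);print(nm,sgn,k.sum(),'y med',np.median(y[k]),'range',np.percentile(y[k],[3,97]),'slope deg',np.degrees(p[0]))
Q=sel(c,(Z>.034)&(Z<.055)&(H>40)&(H<90)&(S>80),(.632,.014),.09);d=(Q[:,:2]-O)*1000;y=d@Y;x=d@X
print('tray y',np.percentile(y,[1,3,97,99]),'x',np.percentile(x,[1,99]))
Q=sel(c,(Z>.05)&(S>150)&(H<18),(.516,.0965),.06);d=(Q[:,:2]-O)*1000;print('tread',np.percentile(d@X,[2,98]),np.percentile(d@Y,[2,98]))
"
```

```text
c-y [-45.4 -34.2]
c-y [ 64.9 -31.5]
c+y [-50.1  34.4]
c+y [63.2 37.8]
f-y [-102.7  -33.9]
f+y [-103.6   33.6]
tray [-216.8   40.8]
tray [-120.9   40.7]
tray [-215.9  -40.1]
cheek105 1 159 y med 32.970370286317056 range [30.98377316 36.52988535] slope deg 0.09129062898485495
cheek105 -1 157 y med -33.01934938600525 range [-35.38109922 -29.43533586] slope deg 0.31034972175430975
cheek76 1 47 y med 32.91283510041723 range [30.44170088 37.21151938] slope deg -0.3499163011013724
cheek76 -1 51 y med -33.04150651151364 range [-35.72735689 -29.39204493] slope deg 1.974389253679339
tray y [-41.3440843  -40.87071106  42.27671935  42.91142387] x [-222.12613536 -123.73670196]
tread [-103.02215336  -35.88793999] [ 66.03979397 122.75108467]
```

Chute centreline and yaw match within 1 mm and 0.3°. The tray is about 0.5 mm off laterally with 37 mm to go.

servo_tool(
  series=[
    {"fingers":5,"xyz":[0.005,0.0005,-0.001],"rot":[0,0,0]},
    {"fingers":5,"xyz":[0.01,0.0005,-0.001],"rot":[0,0,0]},
    {"fingers":5,"xyz":[0.015,0.0005,-0.001],"rot":[0,0,0]},
    {"fingers":5,"xyz":[0.02,0.0005,-0.001],"rot":[0,0,0]},
    {"fingers":5,"xyz":[0.025,0.0005,-0.001],"rot":[0,0,0]},
    {"fingers":5,"xyz":[0.029,0.0005,-0.001],"rot":[0,0,0]},
    {"fingers":5,"xyz":[0.032,0.0005,-0.001],"rot":[0,0,0]},
    {"fingers":5,"xyz":[0.035,0.0005,-0.001],"rot":[0,0,0]},
    {"fingers":5,"xyz":[0.037,0.0005,-0.001],"rot":[0,0,0]},
    {"fingers":5,"xyz":[0.039,0.0005,-0.001],"rot":[0,0,0]},
    {"fingers":5,"xyz":[0.039,0.0005,-0.001],"rot":[0,0,0]},
  ],
)

```text
t: 13.97
tcp_pos: [0.6384, -0.0201, -0.0006]
ee_rot: [-180.0, 0.0, 102.3]
contact_force: [-0.9, -0.3, -2.0]
gripper_width: 0.0114
```

```bash
cat > lat.py <<'E'
from meas import *
a=np.radians(102.3);X=np.array([np.cos(a),np.sin(a)]);Y=np.array([-X[1],X[0]]);O=np.array([.5948,.1848])
def tray(c):
    P=cloud(c);Z=P[...,2];H,S,V=hsv(c)
    Q=sel(c,(Z>.034)&(Z<.055)&(H>40)&(H<90)&(S>80),(.625,.05),.1)
    r=fitrect(Q,.1,.084,102,'tray',(.623,.053)); d=(Q[:,:2]-O)*1000
    print('tray x',np.percentile(d@X,[1,99]),'y',np.percentile(d@Y,[1,99]),'ctr',np.round([(r[:2]-O)@X,(r[:2]-O)@Y],4))
E
python3 -c "
from lat import *
tray(shot('scene'))
s=sense();print(s['tcp_pos'],s['ee_rot'],s['contact_force'],(s['tcp_pos'][:2]-O)@X,(s['tcp_pos'][:2]-O)@Y)"
```

```text
tray 269 ctr [623.   51.7] ang 99.4 cost 0.09
tray x [-184.61193449  -89.15274162] y [-40.51755404  43.75568781] ctr [-0.1361  0.0008]
[ 6.38286571e-01 -2.01451645e-02 -5.91876799e-04] [-1.79967988e+02 -1.78114201e-03  1.02340517e+02] [ 0.10348298 -0.39028021 -2.63770673] -0.20950472694412564 0.0011711860904307578
```

servo_tool(
  series=[
    {"fingers":5,"xyz":[0.001,0.0005,0],"rot":[0,0,0]},
    {"fingers":5,"xyz":[0.002,0.0005,0],"rot":[0,0,0]},
    {"fingers":5,"xyz":[0.003,0.0005,0],"rot":[0,0,0]},
    {"fingers":5,"xyz":[0.004,0.0005,0],"rot":[0,0,0]},
    {"fingers":5,"xyz":[0.004,0.0005,0],"rot":[0,0,0]},
    {"fingers":5,"xyz":[0.004,0.0005,0],"rot":[0,0,0]},
  ],
)

```text
t: 14.52
tcp_pos: [0.6388, -0.0198, 0.0002]
ee_rot: [-180.0, 0.4, 102.2]
contact_force: [0.0, -9.5, -0.4]
gripper_width: 0.0114
```

The tray is against the feet (9.5 N, no further travel). Release it and rise.

servo_tool(
  series=[
    {"fingers":5,"xyz":[-0.003,0,0],"rot":[0,0,0]},
    {"fingers":45,"xyz":[-0.003,0,0],"rot":[0,0,0]},
    {"fingers":45,"xyz":[-0.003,0,0],"rot":[0,0,0]},
    {"fingers":45,"xyz":[-0.003,0,0],"rot":[0,0,0]},
    {"fingers":45,"xyz":[-0.003,0,-0.02],"rot":[0,0,0]},
    {"fingers":45,"xyz":[-0.003,0,-0.05],"rot":[0,0,0]},
    {"fingers":45,"xyz":[-0.003,0,-0.085],"rot":[0,0,0]},
    {"fingers":0,"xyz":[-0.003,0,-0.12],"rot":[0,0,0]},
    {"fingers":0,"xyz":[-0.003,0,-0.12],"rot":[0,0,0]},
    {"fingers":0,"xyz":[-0.003,0,-0.12],"rot":[0,0,0]},
  ],
)

```text
t: 15.35
tcp_pos: [0.6413, -0.0186, 0.1229]
ee_rot: [179.6, 0.1, 102.4]
contact_force: [-0.6, -0.1, -0.4]
gripper_width: 0.0025
```

```bash
python3 -c "
from lat import *
from go import *
tray(shot('scene'))
plan(.5081,.0942,.12,102.3);plan(.5081,.0942,.048,102.3)"
```

```text
tray 260 ctr [622.9  52.2] ang 99.4 cost 0.08
tray x [-184.97200366  -88.31127927] y [-40.77744418  43.56813177] ctr [-0.1355  0.0008]
 xyz [ 0.1384 -0.1043  0.0004] rot [ 0.0024 -0.      0.0008]
 xyz [ 0.1384 -0.1045  0.0724] rot [ 0.0024 -0.      0.0008]
```

servo_tool(
  series=[
    {"fingers":0,"xyz":[0.07,-0.052,0],"rot":[0,0,0]},
    {"fingers":0,"xyz":[0.07,-0.052,0],"rot":[0,0,0]},
    {"fingers":0,"xyz":[0.138,-0.1045,0],"rot":[0,0,0]},
    {"fingers":0,"xyz":[0.138,-0.1045,0],"rot":[0,0,0]},
    {"fingers":0,"xyz":[0.138,-0.1045,0],"rot":[0,0,0]},
    {"fingers":0,"xyz":[0.138,-0.1045,0],"rot":[0,0,0]},
    {"fingers":0,"xyz":[0.138,-0.1045,0.03],"rot":[0,0,0]},
    {"fingers":0,"xyz":[0.138,-0.1045,0.06],"rot":[0,0,0]},
    {"fingers":0,"xyz":[0.138,-0.1045,0.065],"rot":[0,0,0]},
    {"fingers":0,"xyz":[0.138,-0.1045,0.065],"rot":[0,0,0]},
    {"fingers":0,"xyz":[0.138,-0.1045,0.065],"rot":[0,0,0]},
  ],
)

```text
t: 16.32
tcp_pos: [0.5079, 0.0928, 0.0545]
ee_rot: [-179.9, 0.0, 102.3]
contact_force: [0.3, -1.2, -0.5]
gripper_width: 0.0002
```

servo_tool(
  series=[
    {"fingers":0,"xyz":[0,0,0.01],"rot":[0,0,0]},
    {"fingers":0,"xyz":[0,0,0.016],"rot":[0,0,0]},
    {"fingers":0,"xyz":[0,0,0.022],"rot":[0,0,0]},
    {"fingers":0,"xyz":[0,0,0.028],"rot":[0,0,0]},
    {"fingers":0,"xyz":[0,0,0.034],"rot":[0,0,0]},
    {"fingers":0,"xyz":[0,0,0.04],"rot":[0,0,0]},
    {"fingers":0,"xyz":[0,0,0.045],"rot":[0,0,0]},
    {"fingers":0,"xyz":[0,0,0.049],"rot":[0,0,0]},
    {"fingers":0,"xyz":[0,0,0.051],"rot":[0,0,0]},
    {"fingers":0,"xyz":[0,0,0.051],"rot":[0,0,0]},
    {"fingers":0,"xyz":[0,0,0.051],"rot":[0,0,0]},
    {"fingers":0,"xyz":[0,0,0.051],"rot":[0,0,0]},
  ],
)

```text
t: 17.32
tcp_pos: [0.5091, 0.0946, 0.0066]
ee_rot: [179.7, -0.1, 102.3]
contact_force: [-4.3, 0.4, 22.1]
gripper_width: 0.0002
```

```bash
python3 -c "
from lat import *
s=sense();print(s['tcp_pos'],s['contact_force'])
c=shot('scene');f=cv2.resize(c['frame'][180:300,270:430,::-1],None,fx=5,fy=5,interpolation=2);cv2.imwrite('pics/p1.png',f)
tray(c)"
```

```text
[0.50908631 0.09459674 0.00658781] [-4.27702109  0.43693833 22.1011152 ]
tray 249 ctr [622.8  51.8] ang 100.4 cost 0.08
tray x [-185.82292224  -88.00274057] y [-40.96230726  43.46887965] ctr [-0.1359  0.001 ]
```

View pics/p1.png

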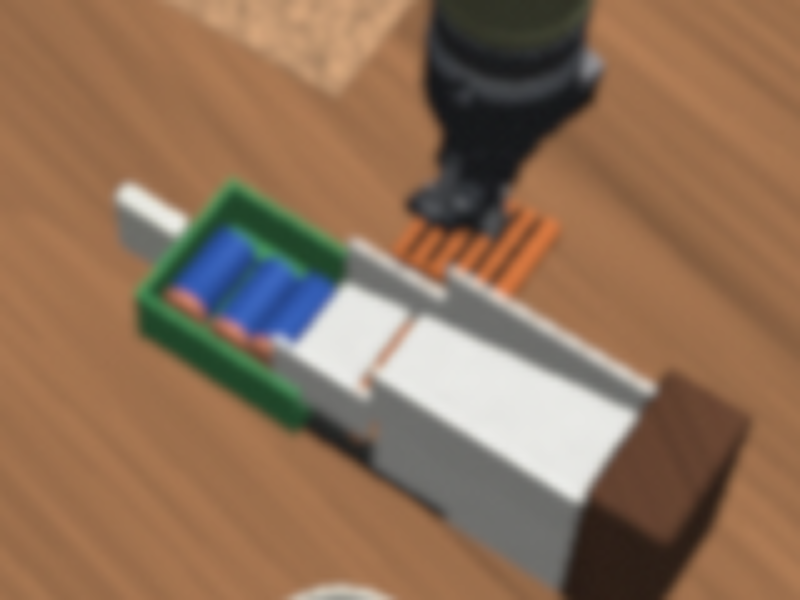

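All three batteries are in the tray, at about (207,270), (257,300) and (300,305). The pedal is on its stop at 22 N. Hold briefly, then rise.

servo_tool(
  series=[
    {"fingers":0,"xyz":[0,0,0],"rot":[0,0,0]},
    {"fingers":0,"xyz":[0,0,0],"rot":[0,0,0]},
    {"fingers":0,"xyz":[0,0,0],"rot":[0,0,0]},
    {"fingers":0,"xyz":[0,0,0],"rot":[0,0,0]},
    {"fingers":0,"xyz":[0,0,-0.01],"rot":[0,0,0]},
    {"fingers":0,"xyz":[0,0,-0.02],"rot":[0,0,0]},
    {"fingers":0,"xyz":[0,0,-0.03],"rot":[0,0,0]},
    {"fingers":0,"xyz":[0,0,-0.04],"rot":[0,0,0]},
    {"fingers":0,"xyz":[0,0,-0.07],"rot":[0,0,0]},
    {"fingers":0,"xyz":[0,0,-0.11],"rot":[0,0,0]},
    {"fingers":0,"xyz":[0,0,-0.115],"rot":[0,0,0]},
    {"fingers":0,"xyz":[0,0,-0.115],"rot":[0,0,0]},
  ],
)

```text
t: 18.37
tcp_pos: [0.5096, 0.0939, 0.1215]
ee_rot: [179.7, -0.0, 102.3]
contact_force: [-0.1, 0.4, 0.0]
gripper_width: 0.0005
```

```bash
python3 -c "
from lat import *
from go import *
c=shot('scene');tray(c)
P=cloud(c);Z=P[...,2];H,S,V=hsv(c)
Q=sel(c,(S>150)&(H<18)&(Z>.045),(.516,.0965),.045);print('tread z',len(Q),np.median(Q[:,2]))
plan(.6388,-.0198,.12,102.3);plan(.6388,-.0198,-.003,102.3)"
```

```text
tray 265 ctr [623.   51.7] ang 101.1 cost 0.07
tray x [-186.12006597  -88.48378088] y [-40.97844106  42.92234475] ctr [-0.1361  0.0008]
tread z 576 0.060936048486043566
 xyz [-0.1387  0.1036 -0.0003] rot [ 0.0023 -0.0002  0.0004]
 xyz [-0.1387  0.1033  0.1227] rot [ 0.0023 -0.0002  0.0004]
```

Pedal is back up (tread at 61 mm) and the tray hasn't moved. Back to the fin.

servo_tool(
  series=[
    {"fingers":45,"xyz":[-0.07,0.052,0],"rot":[0,0,0]},
    {"fingers":45,"xyz":[-0.07,0.052,0],"rot":[0,0,0]},
    {"fingers":45,"xyz":[-0.139,0.1035,0],"rot":[0,0,0]},
    {"fingers":45,"xyz":[-0.139,0.1035,0],"rot":[0,0,0]},
    {"fingers":45,"xyz":[-0.139,0.1035,0],"rot":[0,0,0]},
    {"fingers":45,"xyz":[-0.139,0.1035,0],"rot":[0,0,0]},
    {"fingers":45,"xyz":[-0.139,0.1035,0],"rot":[0,0,0]},
    {"fingers":45,"xyz":[-0.139,0.1035,0],"rot":[0,0,0]},
    {"fingers":45,"xyz":[-0.139,0.1035,0.04],"rot":[0,0,0]},
    {"fingers":45,"xyz":[-0.139,0.1035,0.04],"rot":[0,0,0]},
  ],
)

```text
t: 19.25
tcp_pos: [0.6323, -0.0188, 0.0734]
ee_rot: [-179.4, -0.2, 102.4]
contact_force: [-2.0, 0.1, -1.7]
gripper_width: 0.0385
```

servo_tool(
  series=[
    {"fingers":45,"xyz":[0,0,0.03],"rot":[0,0,0]},
    {"fingers":45,"xyz":[0,0,0.06],"rot":[0,0,0]},
    {"fingers":45,"xyz":[0,0,0.082],"rot":[0,0,0]},
    {"fingers":45,"xyz":[0,0,0.082],"rot":[0,0,0]},
    {"fingers":5,"xyz":[0,0,0.082],"rot":[0,0,0]},
    {"fingers":5,"xyz":[0,0,0.082],"rot":[0,0,0]},
    {"fingers":5,"xyz":[0,0,0.081],"rot":[0,0,0]},
    {"fingers":5,"xyz":[0,0,0.08],"rot":[0,0,0]},
    {"fingers":5,"xyz":[0,0,0.08],"rot":[0,0,0]},
  ],
  squeeze=30,
)

```text
t: 20.0
tcp_pos: [0.6386, -0.0205, -0.0002]
ee_rot: [179.9, 0.0, 102.3]
contact_force: [-0.2, -0.3, -5.3]
gripper_width: 0.0116
```

```bash
python3 -c "
from lat import *
from go import *
c=shot('scene');tray(c);s=sense();print(s['joints'],s['gripper_width'])
p=s['tcp_pos'];print(p)
for yaw in(102.3,):
  a=np.radians(yaw);g=np.array([.42,-.149])-.075*np.array([np.cos(a),np.sin(a)])
  print(g);plan(g[0],g[1],p[2],yaw)"
```

```text
tray 270 ctr [622.1  51. ] ang 101.7 cost 0.09
tray x [-186.57795182  -88.83260488] y [-40.29199272  44.16042979] ctr [-0.1366  0.0018]
[-1.83309304e+00  3.42688938e+01 -9.90699020e+00  4.57693489e+01
 -2.35286530e-02  7.58509694e+01] 0.011793594837676454
[ 6.38417134e-01 -2.05723625e-02 -5.92048941e-04]
[ 0.43597728 -0.22227842]
 xyz [-1.539e-01 -2.408e-01 -1.000e-04] rot [0.0008 0.0006 0.0003]
```

servo_tool(
  series=[
    {"fingers":5,"xyz":[-0.001,0,0.001],"rot":[0,0,0]},
    {"fingers":5,"xyz":[-0.003,0,0.001],"rot":[0,0,0]},
    {"fingers":5,"xyz":[-0.007,0,0.001],"rot":[0,0,0]},
    {"fingers":5,"xyz":[-0.013,0,0.001],"rot":[0,0,0]},
    {"fingers":5,"xyz":[-0.02,0,0.001],"rot":[0,0,0]},
    {"fingers":5,"xyz":[-0.028,0,0.001],"rot":[0,0,0]},
    {"fingers":5,"xyz":[-0.036,0,0.001],"rot":[0,0,0]},
    {"fingers":5,"xyz":[-0.044,0,0.001],"rot":[0,0,0]},
    {"fingers":5,"xyz":[-0.051,0,0.001],"rot":[0,0,0]},
    {"fingers":5,"xyz":[-0.056,0,0.001],"rot":[0,0,0]},
    {"fingers":5,"xyz":[-0.059,0,0.001],"rot":[0,0,0]},
    {"fingers":5,"xyz":[-0.06,0,0.001],"rot":[0,0,0]},
  ],
)

```text
t: 21.05
tcp_pos: [0.6516, -0.0779, -0.0012]
ee_rot: [179.9, -0.2, 102.3]
contact_force: [-1.3, 6.8, 5.1]
gripper_width: 0.0115
```

servo_tool(
  series=[
    {"fingers":5,"xyz":[-0.001,-0.002,0],"rot":[0,0,0]},
    {"fingers":5,"xyz":[-0.002,-0.006,0],"rot":[0,0,0]},
    {"fingers":5,"xyz":[-0.005,-0.013,0],"rot":[0,0,0]},
    {"fingers":5,"xyz":[-0.009,-0.023,0],"rot":[0,0,0]},
    {"fingers":5,"xyz":[-0.014,-0.035,0],"rot":[0,0,0]},
    {"fingers":5,"xyz":[-0.02,-0.049,0],"rot":[0,0,0]},
    {"fingers":5,"xyz":[-0.026,-0.064,0],"rot":[0,0,0]},
    {"fingers":5,"xyz":[-0.031,-0.079,0],"rot":[0,0,0]},
    {"fingers":5,"xyz":[-0.036,-0.092,0],"rot":[0,0,0]},
    {"fingers":5,"xyz":[-0.04,-0.103,0],"rot":[0,0,0]},
    {"fingers":5,"xyz":[-0.043,-0.111,0],"rot":[0,0,0]},
    {"fingers":5,"xyz":[-0.045,-0.116,0],"rot":[0,0,0]},
  ],
)

```text
t: 22.05
tcp_pos: [0.5488, -0.1483, -0.0011]
ee_rot: [179.7, 0.0, 102.3]
contact_force: [4.5, 3.8, 4.4]
gripper_width: 0.0118
```

servo_tool(
  series=[
    {"fingers":5,"xyz":[-0.003,-0.006,0],"rot":[0,0,0]},
    {"fingers":5,"xyz":[-0.006,-0.014,0],"rot":[0,0,0]},
    {"fingers":5,"xyz":[-0.01,-0.025,0],"rot":[0,0,0]},
    {"fingers":5,"xyz":[-0.015,-0.038,0],"rot":[0,0,0]},
    {"fingers":5,"xyz":[-0.02,-0.052,0],"rot":[0,0,0]},
    {"fingers":5,"xyz":[-0.026,-0.067,0],"rot":[0,0,0]},
    {"fingers":5,"xyz":[-0.032,-0.082,0],"rot":[0,0,0]},
    {"fingers":5,"xyz":[-0.038,-0.096,0],"rot":[0,0,0]},
    {"fingers":5,"xyz":[-0.043,-0.108,0],"rot":[0,0,0]},
    {"fingers":5,"xyz":[-0.046,-0.117,0],"rot":[0,0,0]},
    {"fingers":5,"xyz":[-0.048,-0.122,0],"rot":[0,0,0]},
    {"fingers":5,"xyz":[-0.049,-0.125,0],"rot":[0,0,0]},
  ],
)

```text
t: 23.05
tcp_pos: [0.4376, -0.2227, -0.0011]
ee_rot: [179.7, 0.0, 102.3]
contact_force: [5.3, 3.8, 6.7]
gripper_width: 0.0115
```

```bash
python3 -c "
from meas import *
s=sense();print(s['tcp_pos'])
c=shot('scene');P=cloud(c);Z=P[...,2];H,S,V=hsv(c)
Q=sel(c,(Z>.034)&(Z<.055)&(H>40)&(H<90)&(S>80),(.42,-.149),.1)
fitrect(Q,.1,.084,102,'tray',(.42,-.149))
cv2.imwrite('pics/e1.png',cv2.resize(c['frame'][80:280,190:440,::-1],None,fx=2.8,fy=2.8,interpolation=2))"
```

```text
[ 0.43762328 -0.22268134 -0.00107259]
tray 237 ctr [ 422.4 -152.5] ang 103.5 cost 0.14
```

View pics/e1.png

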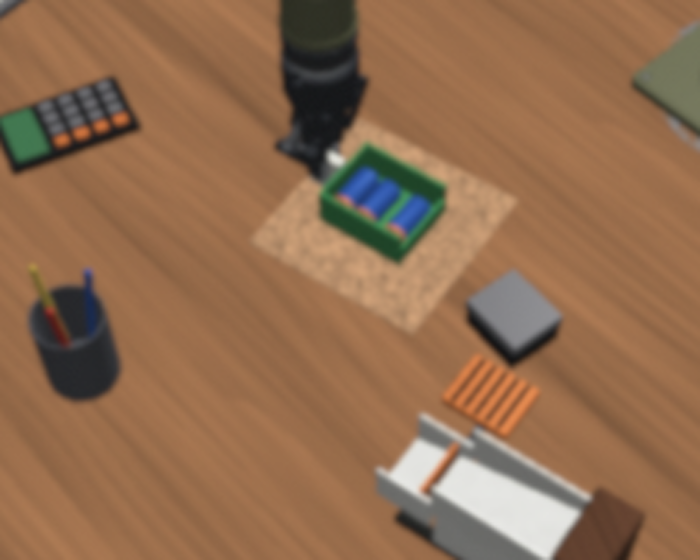

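The tray is centred on the mat (tray (383,203), mat corners about (252,240), (412,330), (517,200), (362,122)) with three batteries in it. Release and retreat.

servo_tool(
  series=[
    {"fingers":5,"xyz":[0,0,0],"rot":[0,0,0]},
    {"fingers":45,"xyz":[0,0,0],"rot":[0,0,0]},
    {"fingers":45,"xyz":[0,0,0],"rot":[0,0,0]},
    {"fingers":45,"xyz":[0,0,0],"rot":[0,0,0]},
    {"fingers":45,"xyz":[0,0,-0.02],"rot":[0,0,0]},
    {"fingers":45,"xyz":[0,0,-0.05],"rot":[0,0,0]},
    {"fingers":45,"xyz":[0,0,-0.085],"rot":[0,0,0]},
    {"fingers":45,"xyz":[0,0,-0.12],"rot":[0,0,0]},
    {"fingers":45,"xyz":[0,0,-0.15],"rot":[0,0,0]},
    {"fingers":45,"xyz":[0,0,-0.15],"rot":[0,0,0]},
    {"fingers":45,"xyz":[0,0,-0.15],"rot":[0,0,0]},
    {"fingers":45,"xyz":[0,0,-0.15],"rot":[0,0,0]},
  ],
)

```text
t: 24.1
tcp_pos: [0.4345, -0.222, 0.1467]
ee_rot: [-179.9, -0.0, 102.3]
contact_force: [0.1, -0.0, -0.8]
gripper_width: 0.0382
```

```bash
python3 -c "
from lat import *
c=shot('scene');P=cloud(c);Z=P[...,2];H,S,V=hsv(c)
Q=sel(c,(Z>.034)&(Z<.055)&(H>40)&(H<90)&(S>80),(.42,-.149),.1)
fitrect(Q,.1,.084,102,'tray',(.42,-.149));print('rim z',np.percentile(Q[:,2],[5,50,95]))
m=[px(c,190+u/2.8,80+v/2.8,.001)[:2] for u,v in((252,240),(412,330),(517,200),(362,122))];print('mat',np.round(m,3),np.mean(m,0))
B=sel(c,(H>100)&(H<130)&(S>120),(.42,-.15),.08);print('cells',len(B),np.median(B[:,2]),np.percentile(B,[2,98],axis=0))
Q=sel(c,(S>150)&(H<18)&(Z>.045),(.516,.0965),.045);print('tread z',np.median(Q[:,2]))
Q=sel(c,(Z>.03)&(Z<.05)&(S<90),(.42,.04),.07);print('cards',Q.mean(0))
s=sense();print(s['tcp_pos'],s['contact_force'],s['t'])"
```

```text
tray 234 ctr [ 421.3 -151.5] ang 102.3 cost 0.13
rim z [0.03489298 0.04095923 0.04836017]
mat [[ 0.54  -0.217]
 [ 0.495 -0.028]
 [ 0.305 -0.071]
 [ 0.352 -0.258]] [ 0.42277507 -0.14361575]
cells 305 0.02814521041064038 [[ 0.3913111  -0.19604117  0.01841556]
 [ 0.44121173 -0.1101527   0.03458506]]
tread z 0.061047236789895015
cards [0.42560583 0.03882809 0.04018753]
[ 0.43397617 -0.22173295  0.14612116] [-0.74861898 -0.00545358 -0.51272763] 24.15
```

```bash
python3 -c "
from plant import close_job
print(close_job())"
```

```text
the job is handed in; nothing more can be done
None
```

The three batteries are in the tray, the tray stands in the middle of the cork mat, and I've handed the job in at about 24 s. `close_job` reports no verdict.

**What I did**
- **Card box:** I carried it to about (0.424, 0.038), roughly 0.2 m from the lane, and set it down upright.
- **Tray:** I slid it square against the stop feet, pushing until it read 9.5 N with no further travel.
- **Pedal:** I held it on its stop at 22 N until all three batteries had rolled in, then let it spring back.
- **Delivery:** I drew the tray by its fin onto the mat, released it and lifted the gripper clear.

**Last checks**

| Check | Result |
|---|---|
| Tray centre | (0.421, -0.152), about 8 mm from the measured mat centre (0.423, -0.144) |
| Tray rim height | median 41 mm against 45 mm nominal (the sample includes points below the rim) |
| Batteries | three seen in the tray in the last picture, depth points at 18–35 mm |
| Pedal tread | 61 mm, so it is back up |
| Card box lid | 40 mm high, so it is standing flat |
| Force on the tool | about 1 N, which is sensor noise |

**What disagreed**
- **Height reading:** The reported TCP height was about 20 mm too low against the real fingertips. Because of that, my first grasp closed on top of the lid, pressed with about 9 N and slid off without moving the box. I measured the offset by touching the desk and corrected for it in every later move.
- **Other desk objects:** I did not measure them again at the end. All arm paths stayed clear of them, and the pen cup and calculator looked undisturbed in the last picture.

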